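# Make up a dispersing rotor on its assembly stand

### The job

Make up the rotor on the low round stand on the wooden board: the large toothed disc goes on first, then the plain sleeve, then the small toothed disc, and the domed cap on top. Each part keeps the way up it lies now and must sit fully home over the pin of the part below; leave the two vials and the timer where they are.

Things in the scene. Friction and masses are not known exactly. Their poses are not given: they have to be found in the camera images.
- stand: Assembly stand, fixed. It and all parts stand on a flat wooden board whose top is 137 mm above the worktop. A dark steel disc 70 mm across and 10 mm thick with, in the middle of its top, a pin 9 mm tall (12 mm wide, tapering to 5 mm). Origin: centre of its underside, z up. The first part rests on the disc's top, 10 mm above the origin.
- large_disc: Large toothed disc, loose bright steel, 70 mm across, 12 teeth. Hub 32 mm across from the underside to a flat top 24 mm up (the next part's seat); on it a pin 9 mm tall (12 mm wide, tapering to 5 mm). Plate and teeth take up heights 0 to 10.5 mm, so the hub is free to grip from 11 to 24 mm. Has a socket 17 mm wide, 12 mm deep, underneath. Origin: centre of the underside, z up. 105 to 210 g.
- small_disc: Small toothed dispersing disc, like the large one but 50 mm across with 8 teeth: same hub (32 mm across, flat top 24 mm up, free to grip from 11 to 24 mm), plate, a pin 9 mm tall (12 mm wide, tapering to 5 mm) and a socket 17 mm wide, 12 mm deep, underneath. Origin: centre of the underside, z up. 70 to 140 g.
- sleeve: Plain aluminium sleeve with two thin dark rings round it: a cylinder 32 mm across, flat top 24 mm up, on it a pin 9 mm tall (12 mm wide, tapering to 5 mm); a socket 17 mm wide, 12 mm deep, underneath. Origin: centre of the underside, z up. 42 to 84 g.
- cap: Domed cap, steel, 30 mm across and 27 mm tall: straight knurled side up to 18 mm, rounded dome above, no pin; a socket 17 mm wide, 12 mm deep, underneath. Origin: centre of the underside, z up. 35 to 70 g.
- vial_w: Bystander: glass sample vial with a white screw cap, 28 mm across, 60 mm tall, standing loose on the board. Origin: centre of the underside.
- vial_g: Bystander: glass sample vial with a green screw cap, same size, standing loose on the board. Origin: centre of the underside.
- timer: Bystander: white bench timer, 62 x 66 x 20 mm, loose on the board. Origin: centre of the underside.
There are look-alikes about, which are no part of the job. What is shaped like the cap but purple is not meant.

How it is judged (in metres and radians):
At the end, for the whole second after the job is handed in: From the bottom: stand, large disc, sleeve, small disc, cap. Each part's underside rests on the seat below it (height within 3 mm) and is centred on it within 5 mm, upright within 0.1 rad, and all are at rest (z of large_disc in the frame of stand between 0.007 and 0.013 m and horizontal distance between large_disc and stand below 0.005 m and angle between each of large_disc, sleeve, small_disc, cap's own z axis and vertical below 0.1 rad and linear speed of each of large_disc, sleeve, small_disc, cap below 0.01 m/s and angular speed of each of large_disc, sleeve, small_disc, cap below 0.1 rad/s and z of sleeve in the frame of large_disc between 0.021 and 0.027 m and horizontal distance between sleeve and large_disc below 0.005 m and z of small_disc in the frame of sleeve between 0.021 and 0.027 m and horizontal distance between small_disc and sleeve below 0.005 m and z of cap in the frame of small_disc between 0.021 and 0.027 m and horizontal distance between cap and small_disc below 0.005 m); the robot touches nothing.
It fails at once if the white-capped vial is pushed more than 25 mm from its place or knocked over (distance of vial_w from where it was at the start of the episode above 0.025 m or angle between vial_w's own z axis and vertical above 0.5 rad).
It fails at once if the green-capped vial is pushed more than 25 mm from its place or knocked over (distance of vial_g from where it was at the start of the episode above 0.025 m or angle between vial_g's own z axis and vertical above 0.5 rad).
It fails at once if the timer is pushed more than 25 mm from its place or knocked over (distance of timer from where it was at the start of the episode above 0.025 m or angle between timer's own z axis and vertical above 0.5 rad).
It also fails if it takes over 83 s, if anything falls off the work surface, if the arm or the gripper's body presses on something with over 40 N, if the wrist force passes 120 N, or if a joint passes its speed limit or range.

### The arm

A 6-joint arm with a two-finger parallel gripper is mounted at the origin on the work surface; the furniture and walls round the work are solid. World frame = base frame: x ahead of the robot, y to its left, z up, the work surface at z = 0. Lengths are in mm, angles in rad, forces in N, time in s.
With the tool pointing down it reaches from about 275 to 850 mm from the base axis. Payload 5.2 kg.
Tool frame: the origin (TCP) lies where the fingers leave the gripper's body, on its centre line; the fingertips stand 73 mm ahead of it and the grasp point (between the pads) lies 54 mm ahead of it; z points along the fingers, y is the line along which they close (so a half turn about z gives the same grasp; the last joint's range is limited). The gripper opens to 85 mm and grips with 20 to 120 N. Pads are 22 mm wide; open, the fingers measure 114 mm over their backs; the gripper's body (76 mm by 85 mm) begins 54 mm behind the grasp point. The pads swing forward as they close: fully open they stand 13 mm farther back than shut.
Start: joints at [0.959, 0.259, 1.535, -0, 1.348, -0.203], TCP at [218.609, 504.694, 303.91] pointing down, gripper open.
Joint ranges: [-3.14, 3.14], [-0.91, 2.08], [0.19, 2.58], [-1.22, 4.36], [0.22, 2.71], [-3.12, 3.12]. Speed limits (rad/s): [2.57, 2.57, 3.14, 3.14, 3.14, 3.14].

### API

Orientations are given as a rotation vector (axis times angle).
In Python, from plant import robot gives the robot as it stands.
- The arm moves only by the tool arm_command, never from a script. Its argument "increments" is a list of rows, each a list of 7 numbers: the shift along the world's x, y, z in m, then the turn, a rotation vector about the world's x, y, z in rad, then the opening, from 0 (shut) to 1 (fully open). A call has 1 to 8 rows; each row is the pose to reach, as a shift and turn from the pose commanded when the call began; what a row does not reach only later rows make up. A row lasts 1/10 s, in which the tool goes at most 50 mm and 8.59 degrees, less where a joint would pass 70% of its speed; a pose out of reach is approached as far as the arm can. A call with a gripper value outside its range is refused whole. The fingers move at their own pace and stop on an object; "squeeze" is the grip in N (left out, the last holds). Time passes only in rows, so rows that repeat a pose let the fingers close. It gives the time, the measured TCP pose, the force, the opening and the grip force at its end, in the units of the state.
- robot.sense(): the state, without advancing time (a new reading comes with each control period).
- robot.capture(name): name is "scene" or "top" or "wrist"; returns the picture (480x640x3 uint8, red, green, blue); there is no depth.
- robot.get_calibration(name): a dict with "fx", "fy", "cx", "cy" (pixels), "k1" (the pictures are not rectified: a ray, as slopes to the right and down, at radius r is drawn at 1 + k1 r^2 times it, then the intrinsics apply), "xyz" and "rotation" of the camera in the world; the wrist camera has in their place "hand_eye" (4x4, takes a point from camera to tool coordinates, whose origin is the TCP and whose axes are the flange's). Camera axes: x right, y up, looking along -z (the intrinsics and any distortion apply to the point x, -y, -z); pixel columns grow to the right and rows downward; lengths in mm; the calibration is good to about 2 mm. A picture is of the moment at which its call begins: read the wrist's pose just before it. get_calibration takes no time and is no camera call.
- robot.hand_in(): hands the job in; it is judged then, once.
Trained networks look in the newest picture that a camera, given by its name, has taken for a name from the list of things; names that differ only in an ending like _2 or _b are one class to them, and where a whole thing is asked for, a point or a joint stands for the part that bears it (a point fixed in the world has none). Each returns a list of dicts, best first, with "p" (0 to 1); they miss things now and then, are a little off and sometimes report something else, mostly with a low value. They report only what shows in the picture. A call takes as long as a camera call. They do not tell look-alikes from the thing itself.
- robot.search_frame(camera, thing): "position" ([column, row] in pixels, amid what is visible of it).
The state is a dict: "time_s": time; "joints": joint angles; "joint_vel": joint speeds; "joint_torque": joint torques, N m; "ee_pos": TCP position; "tool_rot": TCP orientation; "force": force on the tool from outside, world axes, zero at the start; "moment": the same for the moment, N m; "width": opening from 0.0 (shut) to 1.0 (fully open); "grasp_force": force on a finger pad.
Only numpy, scipy, OpenCV 4.12 (cv2) and the standard library are available. Lean on these libraries where they do the work, as an engineer would, in place of code of your own. Each camera call takes 0.05 s, during which the arm holds its last target. There are 200 camera calls.

## Working session

There is one attempt and no reset: what is moved stays moved. The work goes in short steps, Python scripts to look and compute and a tool call to move; the robot and the scene stay as the last step left them, time stands still between calls to the robot, and variables do not carry over. Pictures are saved under pics/ and viewed, at most 14 in all, crops included, and the job is handed in when it is done.

Besides the shell and the picture viewer there is one more tool, called as name(argument=value, ...), one argument or row to a line, values as JSON. arm_command: Moves the arm, as the interface text tells. Its arguments: {"type":"object","properties":{"increments":{"type":"array"},"squeeze":{"type":"number"}},"required":["increments"]}

```bash
mkdir -p pics; ls; cat > h.py <<'E'
import numpy as np, cv2
from scipy.spatial.transform import Rotation as R
from plant import robot
def cam(n):
    c=robot.get_calibration(n)
    if 'hand_eye' in c:
        s=robot.sense(); T=np.eye(4); T[:3,:3]=R.from_rotvec(s['tool_rot']).as_matrix(); T[:3,3]=s['ee_pos']
        M=T@np.array(c['hand_eye'])
        return c,M[:3,3],M[:3,:3]
    r=np.array(c['rotation'],float)
    r=R.from_rotvec(r).as_matrix() if r.shape==(3,) else r
    return c,np.array(c['xyz'],float),r
def tow(cm,px,z):
    c,o,r=cm
    K=np.array([[c['fx'],0,c['cx']],[0,c['fy'],c['cy']],[0,0,1.]])
    u=cv2.undistortPoints(np.array([[px]],float),K,np.array([c['k1'],0,0,0.]))[0,0]
    d=r@np.array([u[0],-u[1],-1]); return (o+d*(z-o[2])/d[2])
def topx(cm,p):
    c,o,r=cm
    q=r.T@(np.array(p,float)-o); x,y=q[0]/-q[2],-q[1]/-q[2]; f=1+c['k1']*(x*x+y*y)
    return np.array([c['cx']+c['fx']*x*f,c['cy']+c['fy']*y*f])
def save(n,f):
    im=robot.capture(n); cv2.imwrite('pics/'+f,im[:,:,::-1]); return im
E
python3 - <<'E'
from h import *
for n in('scene','top','wrist'):
    print(n,robot.get_calibration(n))
s=robot.sense();print(s['ee_pos'],s['tool_rot'],s['time_s'])
for n in('top','scene'):
    cm=cam(n);save(n,n+'0.png')
    for t,z in dict(stand=147,large_disc=165,small_disc=165,sleeve=160,cap=155,vial_w=170,vial_g=170,timer=150).items():
        for d in robot.search_frame(n,t)[:3]:
            print(n,t,d['position'],round(d['p'],2),tow(cm,d['position'],z).round())
E
```

```text
pics
scene {'fx': 587.5959272498574, 'fy': 587.5959272498574, 'cx': 308.0292119767902, 'cy': 241.13978736554512, 'k1': -0.013292900914148824, 'xyz': array([  86.5832175 , -263.61083588,  794.76019306]), 'rotation': array([ 0.79732964, -0.21313755, -0.47534433])}
top {'fx': 465.36684493957165, 'fy': 465.36684493957165, 'cx': 318.1686242705868, 'cy': 237.91130613674517, 'k1': -0.04646833154542219, 'xyz': array([ 431.59127018,  365.65578711, 1009.86450876]), 'rotation': array([ 0.03838438, -0.01133018, -1.59669075])}
wrist {'fx': 386.1106707958081, 'fy': 386.1106707958081, 'cx': 322.88224990629385, 'cy': 239.74377380975218, 'k1': -0.0839101934186785, 'hand_eye': array([[ 9.63946857e-04,  9.65777755e-01,  2.59369233e-01,
         6.36582421e+01],
       [ 9.99999487e-01, -1.01158362e-03,  5.01932809e-05,
        -2.03341365e-01],
       [ 3.10849222e-04,  2.59369052e-01, -9.65778234e-01,
        -7.13716462e+01],
       [ 0.00000000e+00,  0.00000000e+00,  0.00000000e+00,
         1.00000000e+00]])}
[218.37985692 504.34777392 303.04295258] [-6.37694766e-01 -3.07540500e+00  2.67955118e-03]
[... 432 characters left out ...]
9. 170.]
top vial_w [306.4, 250.7] 0.71 [436. 402. 170.]
top vial_g [328.0, 176.4] 0.76 [569. 359. 170.]
top vial_g [306.4, 250.7] 0.71 [436. 402. 170.]
top timer [451.0, 245.4] 0.98 [439. 135. 150.]
scene large_disc [333.4, 309.6] 0.77 [379. 182. 165.]
scene small_disc [348.0, 239.6] 0.74 [473. 294. 165.]
scene sleeve [398.0, 279.2] 0.82 [495. 190. 160.]
scene cap [333.1, 190.7] 0.75 [522. 422. 155.]
scene cap [275.0, 194.4] 0.48 [428. 461. 155.]
scene vial_w [378.0, 198.9] 0.67 [567. 351. 170.]
scene vial_w [290.2, 213.2] 0.58 [420. 389. 170.]
scene vial_g [378.0, 198.9] 0.67 [567. 351. 170.]
scene vial_g [290.2, 213.2] 0.58 [420. 389. 170.]
scene timer [390.0, 329.4] 0.91 [437. 124. 150.]
```

View pics/top0.png

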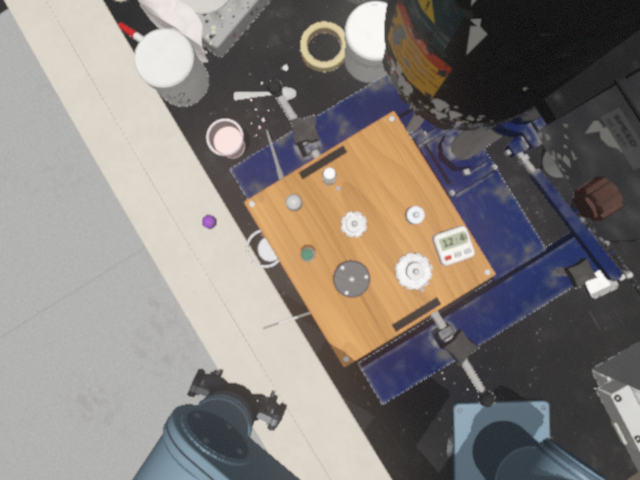

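View pics/scene0.png

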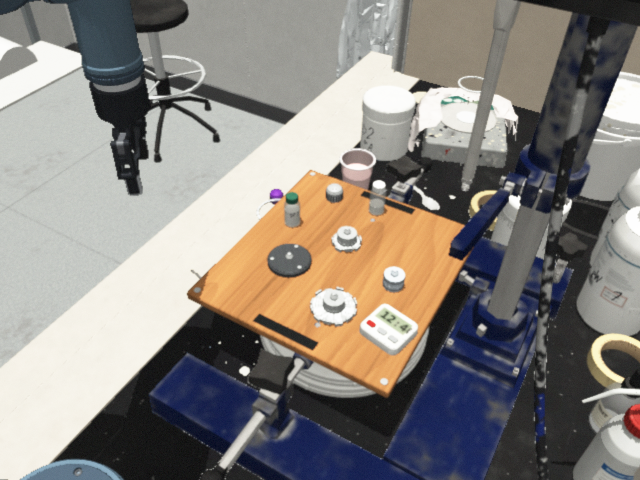

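The top view has every part on the board: stand (352,278), large disc (413,271), small disc (353,224), sleeve (415,215) and cap (293,202). The purple look-alike is off the board at (209,222). The rig's column and mixer head sit beyond the sleeve, so I'll check the head's height before moving.

```bash
python3 - <<'E'
from h import *
t=cam('top');s=cam('scene')
for p in [(390,110),(385,40),(450,128),(520,100)]:
    for z in(400,500,600,700,800):
        w=tow(t,p,z); print(p,z,w.round(),topx(s,w).round())
print('boom tip');
for z in(150,200,250,300,350,400):
    w=tow(s,(452,248),z); print(z,w.round(),topx(t,w).round())
E
```

```text
(390, 110) 400 [618. 276. 400.] [454.  87.]
(390, 110) 500 [587. 291. 500.] [441.  15.]
(390, 110) 600 [557. 306. 600.] [426. -71.]
(390, 110) 700 [526. 320. 700.] [ 407. -178.]
(390, 110) 800 [496. 335. 800.] [ 383. -311.]
(385, 40) 400 [714. 280. 400.] [505.  71.]
(385, 40) 500 [667. 294. 500.] [488.   3.]
(385, 40) 600 [621. 308. 600.] [468. -79.]
(385, 40) 700 [575. 322. 700.] [ 443. -181.]
(385, 40) 800 [529. 336. 800.] [ 411. -310.]
(450, 128) 400 [592. 198. 400.] [478. 119.]
(450, 128) 500 [566. 225. 500.] [462.  39.]
(450, 128) 600 [539. 253. 600.] [443. -56.]
(450, 128) 700 [513. 280. 700.] [ 420. -171.]
(450, 128) 800 [487. 308. 800.] [ 392. -311.]
(520, 100) 400 [627. 103. 400.] [554. 149.]
(520, 100) 500 [595. 146. 500.] [530.  61.]
(520, 100) 600 [563. 189. 600.] [502. -42.]
(520, 100) 700 [531. 232. 700.] [ 468. -164.]
(520, 100) 800 [499. 275. 800.] [ 426. -311.]
boom tip
150 [617. 211. 150.] [407. 151.]
200 [576. 174. 200.] [433. 167.]
250 [535. 138. 250.] [464. 186.]
300 [493. 101. 300.] [498. 207.]
350 [452.  64. 350.] [538. 232.]
400 [411.  27. 400.] [584. 261.]
```

arm_command(
  increments=[
    [0.06,-0.06,0.1,0,0,0,1],
    [0.18,-0.214,0.1,0,0,0,1],
    [0.18,-0.214,0.1,0,0,0,1],
    [0.18,-0.214,0.1,0,0,0,1],
    [0.18,-0.214,0.1,0,0,0,1],
    [0.18,-0.214,0.1,0,0,0,1],
    [0.18,-0.214,0.1,0,0,0,1],
    [0.18,-0.214,0.1,0,0,0,1],
  ],
)

```text
time_s: 1.7
ee_pos: [399.6, 289.7, 404.2]
tool_rot: [0.643, 3.075, 0.001]
force: [-0.6, 0.9, -0.1]
width: 0.999
grasp_force: 0.0
```

```bash
python3 - <<'E'
from h import *
cm=cam('wrist');save('wrist','w1.png')
for t,z in dict(stand=147,large_disc=165,small_disc=165,sleeve=163,cap=162,vial_w=197,vial_g=197,timer=157).items():
        for d in robot.search_frame('wrist',t)[:3]:
            print(t,np.round(d['position']),round(d['p'],2),tow(cm,d['position'],z).round(1))
E
```

```text
stand [349. 181.] 0.86 [383.9 320.9 147. ]
large_disc [235. 247.] 0.72 [394.2 211.2 165. ]
small_disc [385. 287.] 0.9 [478.3 313.9 165. ]
sleeve [278. 348.] 0.89 [495.6 202.8 163. ]
cap [512. 283.] 0.7 [522.3 419.4 162. ]
vial_w [460. 199.] 0.68 [421.8 390.3 197. ]
vial_g [460. 199.] 0.68 [421.8 390.3 197. ]
timer [191. 297.] 0.57 [420.8 150.5 157. ]
```

View pics/w1.png

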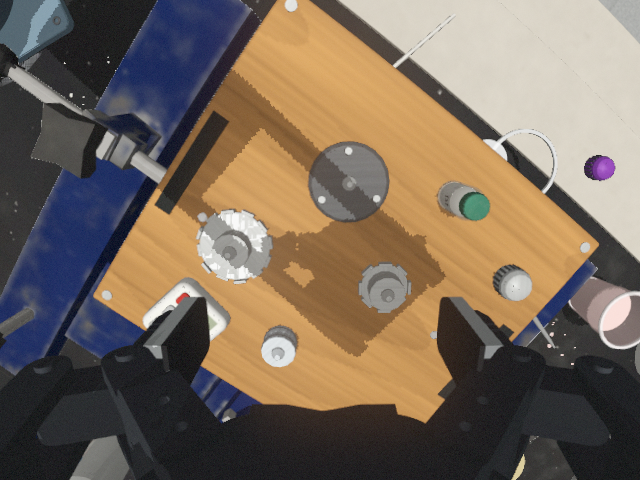

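Wrist view: stand pin (349,183), large-disc pin (229,252), small-disc pin (388,294), sleeve pin (278,353) and cap dome (514,286). The fingers show at the bottom of the frame.

```bash
python3 - <<'E'
from h import *
cm=cam('wrist')
for t,p,z in [('stand',(349,183.5),156),('stand disc',(348.5,181.5),147),('large',(229,252),170),('small',(388,294.5),170),('sleeve',(278,353.5),170),('cap',(514.5,285.5),163)]:
  print(t,tow(cm,p,z).round(1))
im=cv2.imread('pics/w1.png');o=[cv2.resize(im[y-50:y+50,x-50:x+50],(300,300),interpolation=cv2.INTER_CUBIC) for x,y in[(349,183),(229,252),(388,294),(278,345)]]
cv2.imwrite('pics/c1.png',np.vstack([np.hstack(o[:2]),np.hstack(o[2:])]))
E
```

```text
stand [382.5 321.2 156. ]
stand disc [381.9 321.6 147. ]
large [393.5 208.2 170. ]
small [481.1 315.9 170. ]
sleeve [495.8 205.2 170. ]
cap [521.9 422.4 163. ]
```

View pics/c1.png

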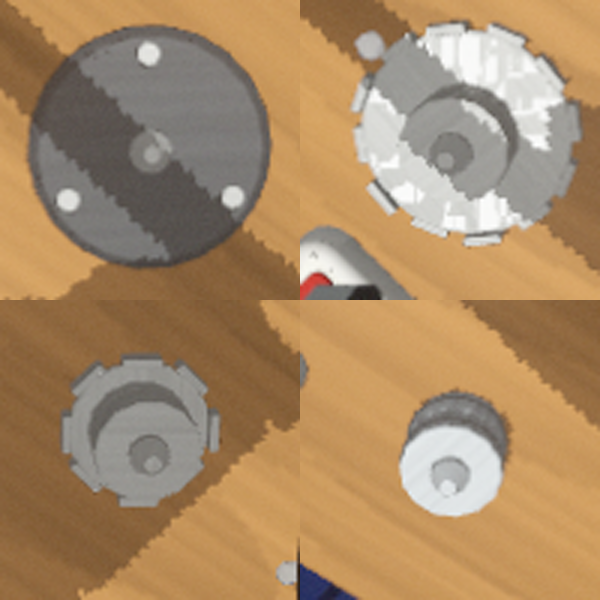

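Crops sharpen the pin tips: stand (349.7,184.3), large disc (227.7,255.3), small disc (389,298.7), sleeve (277,357.3).

```bash
python3 - <<'E'
from h import *
cm=cam('wrist')
for t,p,z in [('stand',(349.7,184.3),156),('large',(227.7,255.3),170),('small',(389,298.7),170),('sleeve',(277,357.3),170),
 ('hub large',(229,253),161),('hub small',(388.5,296),161),('sl top',(278,353),161)]:
  print(t,tow(cm,p,z).round(1))
E
```

```text
stand [383.3 321.5 156. ]
large [395.7 205.9 170. ]
small [485.1 315.3 170. ]
sleeve [499.  202.7 170. ]
hub large [395.9 204.6 161. ]
hub small [486.8 315.8 161. ]
sl top [499.9 202.2 161. ]
```

arm_command(
  increments=[
    [-0.005,-0.08,-0.09,0,0,0,1],
    [-0.005,-0.08,-0.09,0,0,0,1],
    [-0.005,-0.08,-0.09,0,0,0,1],
    [-0.005,-0.08,-0.09,0,0,0,1],
    [-0.005,-0.08,-0.09,0,0,0,1],
  ],
)

```text
time_s: 2.65
ee_pos: [393.9, 211.1, 314.6]
tool_rot: [0.638, 3.075, 0.001]
force: [0.6, 1.1, 0.5]
width: 1.004
grasp_force: 0.0
```

```bash
python3 - <<'E'
from h import *
cm=cam('wrist');im=save('wrist','w2.png');s=robot.sense()
print(s['ee_pos'],topx(cm,(395.7,205.9,170)))
x,y=topx(cm,(395.7,205.9,165)).astype(int);print(x,y)
cv2.imwrite('pics/c2.png',cv2.resize(im[y-75:y+75,x-100:x+100,::-1],(800,600),interpolation=cv2.INTER_CUBIC))
E
```

```text
[394.34621037 211.45975982 315.14187766] [316.05555841 255.08885345]
316 252
```

View pics/c2.png

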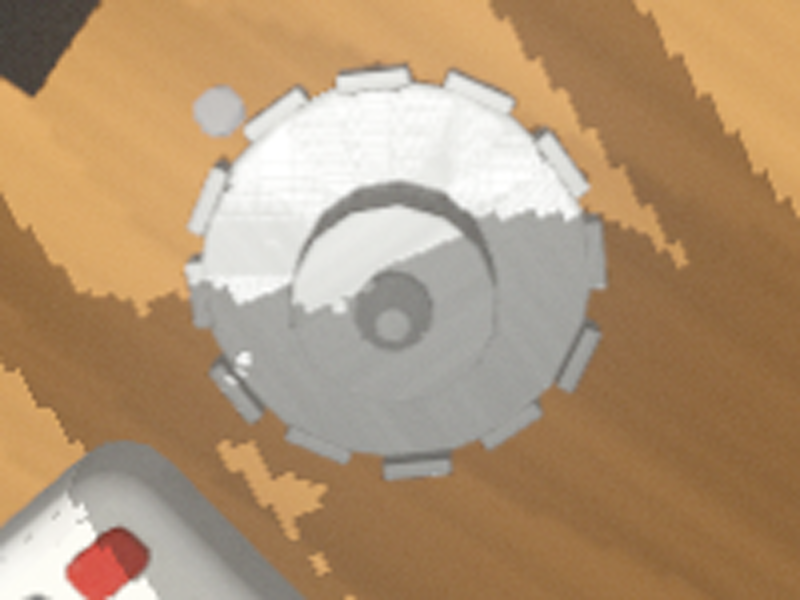

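Close view of the large disc: pin tip at (314.3,258.3), hub-top centre about (314.5,252.8), timer at lower left.

```bash
python3 - <<'E'
from h import *
cm=cam('wrist')
print(tow(cm,(314.3,258.3),170),tow(cm,(314.5,252.8),161),tow(cm,(314.3,254.8),161), robot.sense()['ee_pos'],R.from_rotvec(robot.sense()['tool_rot']).as_matrix().round(4))
E
```

```text
[397.89903896 204.48854788 170.        ] [397.30703716 204.68603654 161.        ] [398.42912338 204.06012461 161.        ] [394.34621037 211.45975982 315.14187766] [[-0.9176  0.3974  0.0022]
 [ 0.3974  0.9176  0.001 ]
 [-0.0016  0.0018 -1.    ]]
```

arm_command(
  increments=[
    [0.004,-0.007,-0.04,0,0,0,1],
    [0.004,-0.007,-0.08,0,0,0,1],
    [0.004,-0.007,-0.092,0,0,0,1],
    [0.004,-0.007,-0.092,0,0,0,0.2],
    [0.004,-0.007,-0.092,0,0,0,0.2],
    [0.004,-0.007,-0.092,0,0,0,0.2],
    [0.004,-0.007,-0.092,0,0,0,0.2],
    [0.004,-0.007,-0.092,0,0,0,0.2],
  ],
  squeeze=50,
)

```text
time_s: 3.5
ee_pos: [398.6, 204.2, 223.8]
tool_rot: [0.637, 3.073, 0.003]
force: [-0.5, -0.1, 5.9]
width: 0.34
grasp_force: 48.9
```

arm_command(
  increments=[
    [0,0,0.04,0,0,0,0.2],
    [0,0,0.09,0,0,0,0.2],
    [0.05,0.06,0.1,0,0,0,0.2],
    [0.05,0.08,0.1,0,0,0,0.2],
    [0.05,0.08,0.1,0,0,0,0.2],
    [0.05,0.08,0.1,0,0,0,0.2],
  ],
)

```text
time_s: 4.1
ee_pos: [447.5, 284.3, 321.9]
tool_rot: [-0.635, -3.076, 0.001]
force: [-0.6, -0.9, -2.0]
width: 0.342
grasp_force: 50.3
```

```bash
python3 - <<'E'
from h import *
cm=cam('wrist');im=save('wrist','w3.png');s=robot.sense()
print(s['ee_pos'],s['width'],s['grasp_force'],topx(cm,(384,321,156)))
cv2.imwrite('pics/w3.png',im[:,:,::-1])
E
```

```text
[447.0876991  283.5846443  321.68404892] 0.3467204553695951 50.31481146812439 [338.02252982 120.99459439]
```

View pics/w3.png

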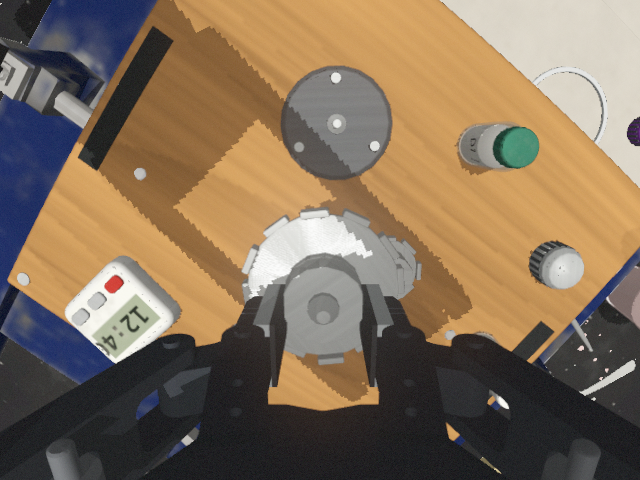

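The disc is held centred between the pads with its pin at (322,317). The stand's pin tip is at (337,124).

```bash
python3 - <<'E'
from h import *
cm=cam('wrist');e=np.array(robot.sense()['ee_pos'])
print(tow(cm,(337,124),156),tow(cm,(336.8,123),147))
h=tow(cm,(322.5,317),e[2]-53);print(e,h,h-e, tow(cm,(323,306),e[2]-62)-e)
E
```

```text
[384.93244019 319.05100834 156.        ] [384.19209496 319.56334186 147.        ]
[447.0876991  283.5846443  321.68404892] [445.11011134 284.02918704 268.68404892] [ -1.97758776   0.44454275 -53.        ] [ -1.99899079   0.63545585 -62.        ]
```

arm_command(
  increments=[
    [-0.04,0.022,-0.03,0,0,0,0.2],
    [-0.062,0.035,-0.06,0,0,0,0.2],
    [-0.062,0.035,-0.07,0,0,0,0.2],
    [-0.062,0.035,-0.07,0,0,0,0.2],
    [-0.062,0.035,-0.08,0,0,0,0.2],
    [-0.062,0.035,-0.084,0,0,0,0.2],
    [-0.062,0.035,-0.087,0,0,0,0.2],
    [-0.062,0.035,-0.087,0,0,0,0.2],
  ],
)

```text
time_s: 4.95
ee_pos: [386.1, 318.4, 234.8]
tool_rot: [-0.639, -3.076, 0.0]
force: [-0.3, -0.3, -1.6]
width: 0.345
grasp_force: 50.3
```

arm_command(
  increments=[
    [0,0,-0.0015,0,0,0,0.2],
    [0,0,-0.003,0,0,0,0.2],
    [0,0,-0.003,0,0,0,0.2],
  ],
)

```text
time_s: 5.25
ee_pos: [386.1, 318.7, 233.8]
tool_rot: [0.637, 3.074, 0.001]
force: [-3.8, -2.3, 10.0]
width: 0.345
grasp_force: 51.5
```

arm_command(
  increments=[
    [-0.001,-0.001,-0.002,0,0,0,0.7],
    [-0.001,-0.001,-0.002,0,0,0,0.7],
    [-0.001,-0.001,-0.002,0,0,0,0.7],
    [-0.001,-0.001,0.04,0,0,0,0.7],
    [-0.001,-0.001,0.08,0,0,0,1],
    [-0.001,-0.001,0.08,0,0,0,1],
    [-0.001,-0.001,0.08,0,0,0,1],
  ],
)

```text
time_s: 5.95
ee_pos: [385.0, 317.9, 312.7]
tool_rot: [0.637, 3.074, 0.002]
force: [-0.8, 0.1, -1.8]
width: 1.004
grasp_force: 0.0
```

```bash
python3 - <<'E'
from h import *
cm=cam('wrist');im=save('wrist','w4.png');s=robot.sense()
print(s['ee_pos'],s['width'])
x,y=topx(cm,(384.7,319.3,170)).astype(int);print(x,y)
cv2.imwrite('pics/c4.png',cv2.resize(im[y-75:y+75,x-100:x+100,::-1],(800,600),interpolation=cv2.INTER_CUBIC))
E
```

```text
[384.4059772  317.60675415 311.48314708] 0.9980118528380625
324 248
```

View pics/c4.png

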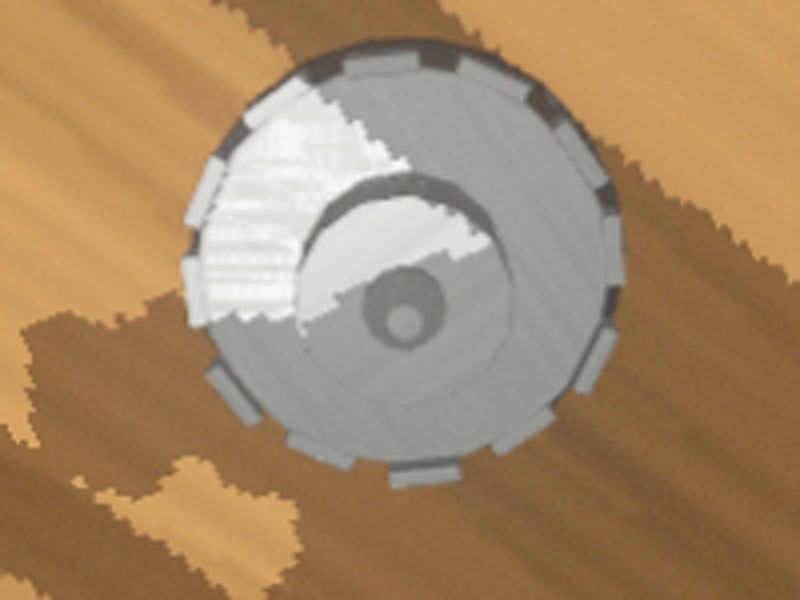

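The disc is seated and concentric with the stand. Its pin tip is at (325,253.8).

```bash
python3 - <<'E'
from h import *
cm=cam('wrist')
print(tow(cm,(325,253.8),180),tow(cm,(325.5,248),171))
E
```

```text
[383.65905164 318.93697259 180.        ] [383.14938752 319.51346306 171.        ]
```

arm_command(
  increments=[
    [0.04,-0.03,0.02,0,0,0,1],
    [0.114,-0.115,0,0,0,0,1],
    [0.114,-0.115,0,0,0,0,1],
    [0.114,-0.115,0,0,0,0,1],
    [0.114,-0.115,0,0,0,0,1],
    [0.114,-0.115,0,0,0,0,1],
  ],
)

```text
time_s: 6.6
ee_pos: [497.8, 202.9, 310.6]
tool_rot: [-0.638, -3.073, 0.001]
force: [0.8, -0.2, 1.4]
width: 1.0
grasp_force: 0.0
```

```bash
python3 - <<'E'
from h import *
cm=cam('wrist');im=save('wrist','w5.png');s=robot.sense()
print(s['ee_pos'],s['width'])
x,y=topx(cm,(499,202.7,165)).astype(int);print(x,y)
cv2.imwrite('pics/c5.png',cv2.resize(im[y-75:y+75,x-100:x+100,::-1],(800,600),interpolation=cv2.INTER_CUBIC))
E
```

```text
[497.63147678 203.42734424 311.17313336] 0.9944037312791187
324 251
```

View pics/c5.png

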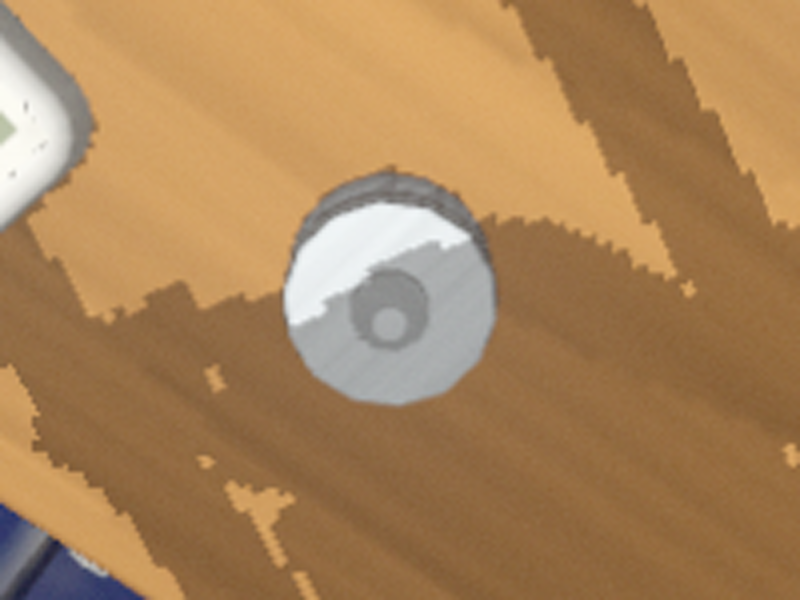

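Sleeve pin tip at (321.3,256.8), with the timer well clear at upper left.

```bash
python3 - <<'E'
from h import *
cm=cam('wrist')
print(tow(cm,(321.3,256.8),170),tow(cm,(321.8,251.5),161),robot.sense()['ee_pos'])
E
```

```text
[500.19727699 201.02369257 170.        ] [499.84178543 201.45735579 161.        ] [497.63147678 203.42734424 311.17313336]
```

arm_command(
  increments=[
    [0.0025,-0.002,-0.04,0,0,0,1],
    [0.0025,-0.002,-0.08,0,0,0,1],
    [0.0025,-0.002,-0.094,0,0,0,1],
    [0.0025,-0.002,-0.094,0,0,0,0.2],
    [0.0025,-0.002,-0.094,0,0,0,0.2],
    [0.0025,-0.002,-0.094,0,0,0,0.2],
    [0.0025,-0.002,-0.094,0,0,0,0.2],
    [0.0025,-0.002,-0.094,0,0,0,0.2],
  ],
  squeeze=40,
)

```text
time_s: 7.45
ee_pos: [501.8, 201.2, 219.8]
tool_rot: [0.637, 3.073, 0.003]
force: [-1.8, 1.6, 7.7]
width: 0.353
grasp_force: 39.4
```

arm_command(
  increments=[
    [0,0,0.04,0,0,0,0.2],
    [0,0,0.09,0,0,0,0.2],
    [-0.04,0.05,0.11,0,0,0,0.2],
    [-0.116,0.117,0.11,0,0,0,0.2],
    [-0.116,0.117,0.09,0,0,0,0.2],
    [-0.116,0.117,0.06,0,0,0,0.2],
    [-0.116,0.117,0.06,0,0,0,0.2],
    [-0.116,0.117,0.06,0,0,0,0.2],
  ],
)

```text
time_s: 8.25
ee_pos: [385.1, 317.6, 278.3]
tool_rot: [0.636, 3.076, -0.001]
force: [1.0, -0.1, 0.1]
width: 0.356
grasp_force: 39.8
```

arm_command(
  increments=[
    [0,0.001,-0.01,0,0,0,0.2],
    [0,0.001,-0.016,0,0,0,0.2],
    [0,0.001,-0.019,0,0,0,0.2],
    [0,0.001,-0.022,0,0,0,0.2],
    [0,0.001,-0.025,0,0,0,0.2],
    [0,0.001,-0.026,0,0,0,0.2],
  ],
)

```text
time_s: 8.85
ee_pos: [385.6, 318.4, 253.7]
tool_rot: [0.638, 3.075, 0.001]
force: [-4.8, -4.4, 17.7]
width: 0.35
grasp_force: 41.4
```

arm_command(
  increments=[
    [-0.001,-0.001,-0.026,0,0,0,0.7],
    [-0.001,-0.001,-0.026,0,0,0,0.7],
    [-0.001,-0.001,-0.026,0,0,0,0.7],
    [-0.001,-0.001,0.02,0,0,0,0.7],
    [-0.001,-0.001,0.055,0,0,0,1],
    [0.1,-0.002,0.035,0,0,0,1],
    [0.1,-0.002,0.035,0,0,0,1],
    [0.1,-0.002,0.035,0,0,0,1],
  ],
)

```text
time_s: 9.65
ee_pos: [490.0, 316.0, 286.0]
tool_rot: [0.641, 3.073, 0.0]
force: [-0.8, 0.5, -0.5]
width: 0.997
grasp_force: 0.0
```

arm_command(
  increments=[
    [0,0,0,0,0,0,1],
    [0,0,0,0,0,0,1],
  ],
)

```text
time_s: 9.85
ee_pos: [484.5, 316.8, 287.3]
tool_rot: [-0.638, -3.076, -0.0]
force: [-1.0, 0.5, -0.1]
width: 1.0
grasp_force: 0.0
```

```bash
python3 - <<'E'
from h import *
cm=cam('wrist');im=save('wrist','w6.png');s=robot.sense()
print(s['ee_pos'],s['width'])
print(topx(cm,(485,315,170)),topx(cm,(384,318.7,204)))
cv2.imwrite('pics/c6.png',cv2.resize(im[60:330,200:460,::-1],(578,600),interpolation=cv2.INTER_CUBIC))
E
```

```text
[484.20304365 316.90351583 287.55461539] 0.9988249401394907
[320.48748218 266.44274287] [222.31328464  58.25253506]
```

View pics/c6.png

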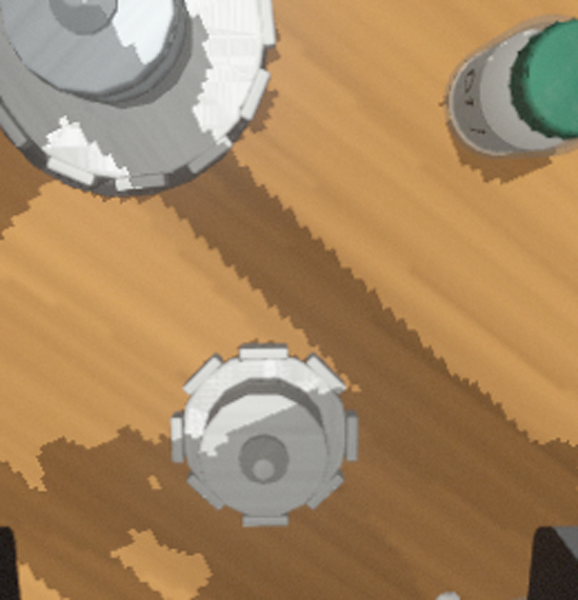

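Small-disc pin tip at (318.8,271). The sleeve sits flush on the large disc at upper left.

```bash
python3 - <<'E'
from h import *
cm=cam('wrist')
print(tow(cm,(318.8,271),170),tow(cm,(319.2,264.7),161),robot.sense()['ee_pos'])
E
```

```text
[486.82092534 313.28767776 170.        ] [486.51070201 313.55799706 161.        ] [484.20304365 316.90351583 287.55461539]
```

arm_command(
  increments=[
    [0.003,-0.0035,-0.03,0,0,0,1],
    [0.003,-0.0035,-0.06,0,0,0,1],
    [0.003,-0.0035,-0.065,0,0,0,1],
    [0.003,-0.0035,-0.065,0,0,0,0.2],
    [0.003,-0.0035,-0.065,0,0,0,0.2],
    [0.003,-0.0035,-0.065,0,0,0,0.2],
    [0.003,-0.0035,-0.065,0,0,0,0.2],
    [0.003,-0.0035,-0.065,0,0,0,0.2],
  ],
  squeeze=50,
)

```text
time_s: 10.7
ee_pos: [488.7, 313.6, 223.8]
tool_rot: [0.637, 3.074, 0.003]
force: [-1.5, -0.4, 5.7]
width: 0.346
grasp_force: 48.9
```

arm_command(
  increments=[
    [0,0,0.04,0,0,0,0.2],
    [0,0,0.085,0,0,0,0.2],
    [-0.04,0.002,0.1,0,0,0,0.2],
    [-0.09,0.005,0.1,0,0,0,0.2],
    [-0.104,0.005,0.09,0,0,0,0.2],
    [-0.104,0.005,0.08,0,0,0,0.2],
    [-0.104,0.005,0.08,0,0,0,0.2],
    [-0.104,0.005,0.08,0,0,0,0.2],
  ],
)

```text
time_s: 11.5
ee_pos: [385.1, 318.2, 301.9]
tool_rot: [0.639, 3.076, -0.0]
force: [0.0, -0.1, -0.8]
width: 0.344
grasp_force: 49.8
```

arm_command(
  increments=[
    [0,0,-0.007,0,0,0,0.2],
    [0,0,-0.011,0,0,0,0.2],
    [0,0,-0.015,0,0,0,0.2],
    [0,0,-0.018,0,0,0,0.2],
    [0,0,-0.02,0,0,0,0.2],
    [0,0,-0.021,0,0,0,0.2],
    [0,0,-0.021,0,0,0,0.2],
  ],
)

```text
time_s: 12.2
ee_pos: [384.3, 318.2, 281.8]
tool_rot: [0.637, 3.075, 0.001]
force: [-0.1, -0.8, 7.0]
width: 0.345
grasp_force: 50.5
```

arm_command(
  increments=[
    [0,0,-0.001,0,0,0,0.7],
    [0,0,-0.001,0,0,0,0.7],
    [0,0,-0.001,0,0,0,0.7],
    [0,0,0.02,0,0,0,0.7],
    [0,0,0.045,0,0,0,1],
    [0.035,0.026,0.045,0,0,0,1],
    [0.07,0.052,0.045,0,0,0,1],
    [0.14,0.103,0.03,0,0,0,1],
  ],
)

```text
time_s: 13.0
ee_pos: [495.1, 400.2, 319.1]
tool_rot: [0.637, 3.074, 0.003]
force: [0.5, 0.1, 1.0]
width: 1.006
grasp_force: 0.0
```

arm_command(
  increments=[
    [0.07,0.051,-0.02,0,0,0,1],
    [0.07,0.051,-0.02,0,0,0,1],
    [0.07,0.051,-0.02,0,0,0,1],
    [0.07,0.051,-0.02,0,0,0,1],
  ],
)

```text
time_s: 13.4
ee_pos: [563.9, 450.1, 294.9]
tool_rot: [-0.637, -3.073, 0.004]
force: [-0.9, -0.0, 0.5]
width: 0.999
grasp_force: 0.0
```

arm_command(
  increments=[
    [-0.04,-0.029,-0.005,0,0,0,1],
    [-0.04,-0.029,-0.005,0,0,0,1],
    [-0.04,-0.029,-0.005,0,0,0,1],
  ],
)

```text
time_s: 13.7
ee_pos: [521.6, 420.0, 293.3]
tool_rot: [-0.637, -3.076, 0.001]
force: [0.2, 0.3, -0.0]
width: 0.997
grasp_force: 0.0
```

```bash
python3 - <<'E'
from h import *
cm=cam('wrist');im=save('wrist','w7.png');s=robot.sense()
print(s['ee_pos'],s['width'])
print(topx(cm,(524,421,164)))
print([(d['position'],d['p']) for d in robot.search_frame('wrist','cap')])
cv2.imwrite('pics/c7.png',cv2.resize(im[60:360,120:520,::-1],(800,600),interpolation=cv2.INTER_CUBIC))
E
```

```text
[523.28501757 420.86349792 294.78814943] 1.0003271088591477
[326.90456309 260.36179925]
[([520.3, 106.7], 0.88), ([333.1, 260.8], 0.59)]
```

View pics/c7.png

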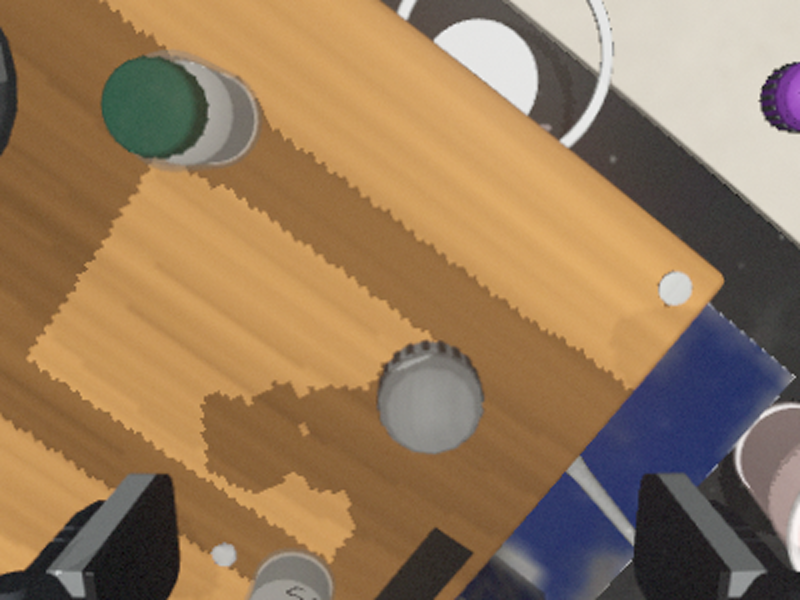

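The cap outline spans columns 309–361 and rows 230.5–286.5. The white vial is at the lower edge of the frame, off the line the fingers will close along.

```bash
python3 - <<'E'
from h import *
from scipy.optimize import least_squares
cm=cam('wrist');a=np.linspace(0,6.283,60)
def ext(c):
    P=[topx(cm,(c[0]+r*np.cos(t),c[1]+r*np.sin(t),z)) for r,z in((15,137),(15,155),(13,160),(8,163))for t in a]
    P=np.array(P);return np.r_[P.min(0),P.max(0)]
r=least_squares(lambda c:ext(c)-[308.7,230.5,361.8,286.8],[524,421],diff_step=1e-4)
print(r.x,r.fun,robot.sense()['ee_pos'])
E
```

```text
[534.00557279 425.29773399] [ 0.58300455 -0.32836151 -0.58483842  0.2988552 ] [524.21838101 421.3618595  295.2730021 ]
```

The arm was still settling during that shot, so I'll centre over the cap and look again.

arm_command(
  increments=[
    [0.007,0.003,-0.01,0,0,0,1],
    [0.007,0.003,-0.01,0,0,0,1],
    [0.007,0.003,-0.01,0,0,0,1],
    [0.007,0.003,-0.01,0,0,0,1],
  ],
)

```text
time_s: 14.2
ee_pos: [531.3, 424.3, 282.1]
tool_rot: [-0.638, -3.076, 0.0]
force: [0.6, 0.7, -0.0]
width: 1.005
grasp_force: 0.0
```

```bash
python3 - <<'E'
from h import *
print(robot.sense()['ee_pos']);cm=cam('wrist');im=save('wrist','w8.png')
print(robot.sense()['ee_pos'],topx(cm,(532,424,155)))
cv2.imwrite('pics/c8.png',cv2.resize(im[180:330,230:430,::-1],(800,600),interpolation=cv2.INTER_CUBIC))
E
```

```text
[531.28158866 424.33723825 282.11620436]
[531.16812347 424.33292341 282.24637211] [323.25444209 259.710282  ]
```

View pics/c8.png

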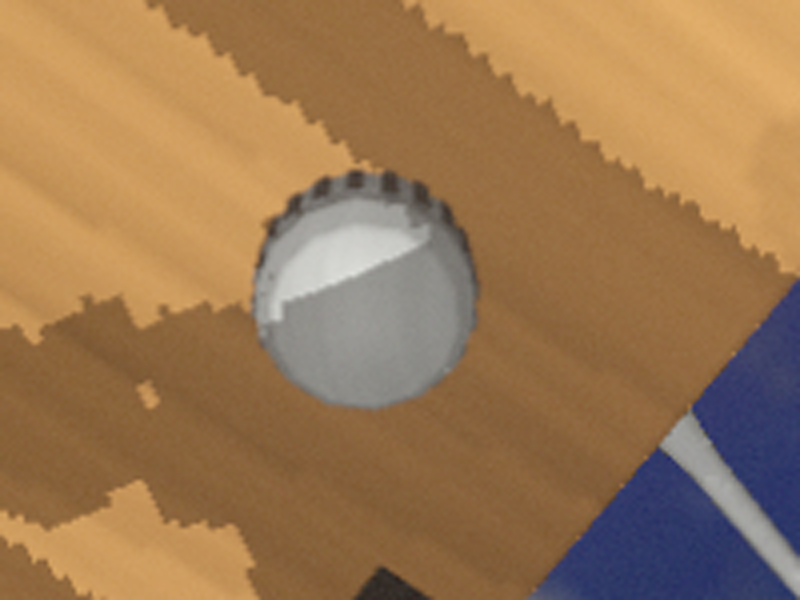

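The cap's outline in the full image is columns 293.3–349.5, rows 222.5–282.3.

```bash
python3 - <<'E'
from h import *
from scipy.optimize import least_squares
cm=cam('wrist');a=np.linspace(0,6.283,60)
def ext(c):
    P=[topx(cm,(c[0]+r*np.cos(t),c[1]+r*np.sin(t),z)) for r,z in((15,137),(15,155),(13,160),(8,163))for t in a]
    P=np.array(P);return np.r_[P.min(0),P.max(0)]
r=least_squares(lambda c:ext(c)-[293.3,222.5,349.5,282.3],[532,424],diff_step=1e-4)
print(r.x,r.fun,robot.sense()['ee_pos'])
E
```

```text
[529.90784465 423.77363958] [ 0.28413392 -0.31175411 -0.28428258  0.30009358] [531.16812347 424.33292341 282.24637211]
```

arm_command(
  increments=[
    [-0.0005,-0.001,-0.035,0,0,0,1],
    [-0.0005,-0.001,-0.06,0,0,0,1],
    [-0.0005,-0.001,-0.067,0,0,0,1],
    [-0.0005,-0.001,-0.067,0,0,0,0.2],
    [-0.0005,-0.001,-0.067,0,0,0,0.2],
    [-0.0005,-0.001,-0.067,0,0,0,0.2],
    [-0.0005,-0.001,-0.067,0,0,0,0.2],
    [-0.0005,-0.001,-0.067,0,0,0,0.2],
  ],
  squeeze=40,
)

```text
time_s: 15.05
ee_pos: [531.0, 423.6, 217.3]
tool_rot: [0.637, 3.074, 0.003]
force: [-0.6, -0.6, 5.0]
width: 0.325
grasp_force: 39.5
```

arm_command(
  increments=[
    [0,0,0.04,0,0,0,0.2],
    [0,0,0.08,0,0,0,0.2],
    [0,0,0.115,0,0,0,0.2],
    [0,0,0.115,0,0,0,0.2],
  ],
)

```text
time_s: 15.45
ee_pos: [532.0, 424.2, 337.6]
tool_rot: [0.636, 3.067, 0.012]
force: [1.0, 0.7, 0.0]
width: 0.326
grasp_force: 39.8
```

arm_command(
  increments=[
    [-0.035,-0.025,0,0,0,0,0.2],
    [-0.07,-0.05,0,0,0,0,0.2],
    [-0.105,-0.076,0,0,0,0,0.2],
    [-0.135,-0.098,0,0,0,0,0.2],
    [-0.1465,-0.1055,-0.005,0,0,0,0.2],
    [-0.1465,-0.1055,-0.01,0,0,0,0.2],
    [-0.1465,-0.1055,-0.01,0,0,0,0.2],
    [-0.1465,-0.1055,-0.01,0,0,0,0.2],
  ],
)

```text
time_s: 16.25
ee_pos: [384.7, 318.1, 320.0]
tool_rot: [-0.638, -3.076, 0.0]
force: [-0.4, 0.6, -0.7]
width: 0.324
grasp_force: 39.9
```

```bash
python3 - <<'E'
from h import *
save('wrist','w9.png');print(robot.sense()['ee_pos'])
im=robot.capture('scene');cv2.imwrite('pics/s9.png',cv2.resize(im[130:330,200:440,::-1],(720,600),interpolation=cv2.INTER_CUBIC))
E
```

```text
[384.83314382 318.1707855  320.13626193]
```

View pics/s9.png

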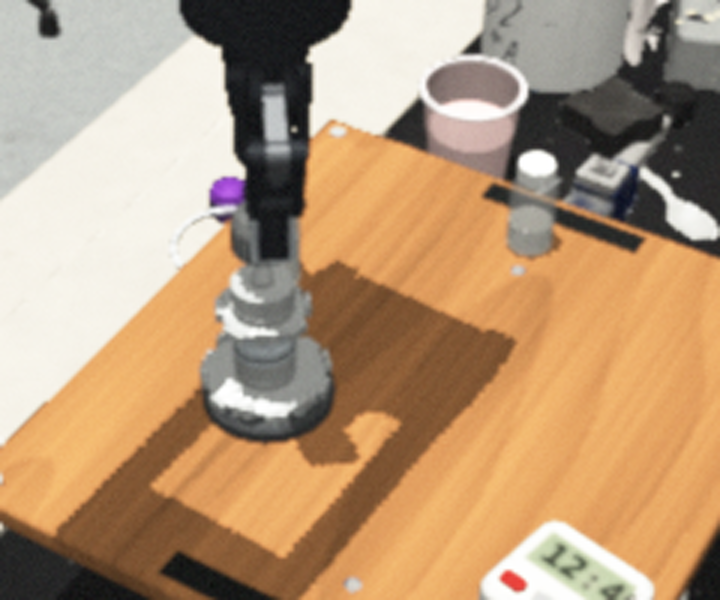

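The stack is straight and the cap hangs above the small disc's pin. Lowering now.

arm_command(
  increments=[
    [0,0,-0.008,0,0,0,0.2],
    [0,0,-0.012,0,0,0,0.2],
    [0,0,-0.016,0,0,0,0.2],
    [0,0,-0.019,0,0,0,0.2],
    [0,0,-0.021,0,0,0,0.2],
    [0,0,-0.0215,0,0,0,0.2],
    [0,0,-0.0215,0,0,0,0.2],
  ],
)

```text
time_s: 17.05
ee_pos: [384.0, 317.7, 299.3]
tool_rot: [0.637, 3.076, 0.001]
force: [-0.2, -0.6, 1.4]
width: 0.327
grasp_force: 40.1
```

arm_command(
  increments=[
    [0,0,-0.001,0,0,0,0.2],
    [0,0,-0.001,0,0,0,0.7],
    [0,0,-0.001,0,0,0,0.7],
    [0,0,-0.001,0,0,0,0.7],
    [0,0,0.02,0,0,0,0.7],
    [0,0,0.06,0,0,0,0.7],
    [0.06,-0.04,0.08,0,0,0,1],
    [0.06,-0.04,0.08,0,0,0,1],
  ],
)

```text
time_s: 17.85
ee_pos: [446.0, 277.0, 381.0]
tool_rot: [0.636, 3.072, 0.002]
force: [0.3, -0.4, -0.3]
width: 0.994
grasp_force: 0.0
```

```bash
python3 - <<'E'
from h import *
print(robot.sense()['ee_pos'])
im=robot.capture('scene');w=robot.capture('wrist')
a=cv2.resize(im[180:300,230:350,::-1],(400,400),interpolation=cv2.INTER_CUBIC);b=cv2.resize(w[0:300,170:470,::-1],(400,400))
cv2.imwrite('pics/f.png',np.hstack([a,b]))
E
```

```text
[446.02689695 277.0443414  380.96279064]
```

View pics/f.png

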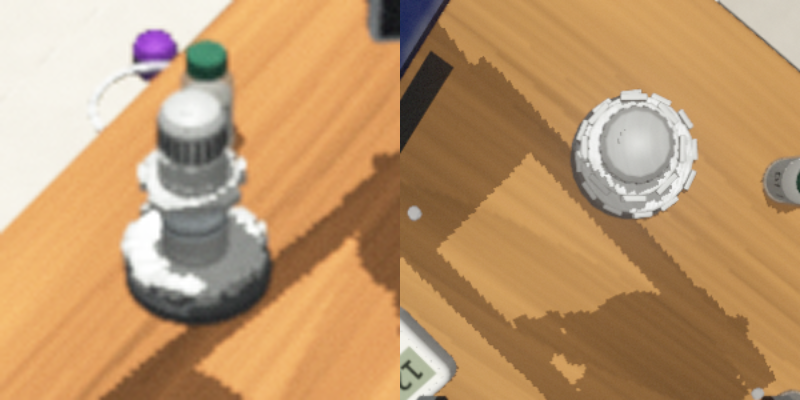

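The rotor stands straight with all four parts flush, and the gripper is clear.

```bash
python3 -c "
from plant import robot
print(robot.hand_in())"
```

```text
the job is handed in; nothing more can be done
None
```

The rotor is assembled on the stand in the order large disc, sleeve, small disc, cap, and I handed the job in at about 18 s. The hand-in returned no verdict; the last pictures showed every part flush and upright, and the arm was never near enough to touch the vials or timer.

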